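Check a board for nails with a metal-detector wand before it is sawn

TASK

Before this board goes on the saw, check it for hidden nails: take the hand-held metal detector out of its holder by its grip, so that the switch on its side is squeezed, and first prove that it works by holding its head level and still for a good second or more, 1 to 3 cm above the middle of the steel hinge. Then, with the switch still squeezed, guide the level head at the same height slowly (no more than 5 cm a second) along the middle of the board, from the end nearer the robot to the far end. Finally lower it back into its holder the way it lay, let go, and leave the hinge, the board and everything else where they are, without pressing the head on them.

Things in the scene. Friction and masses are not known exactly. Their poses are not given: they have to be found in the camera images.
- wand: grey hand-held metal detector, 219 mm, 0.25 kg: straight grip 125 x 30 x 26 mm (x -65 to 60, z 0 to 26 mm), cranked neck, flat round-nosed head (x 75 to 153, 62 wide, z -14 to 2 mm). Origin: middle of the grip's underside; x to the head, z up. Starts lying in its holder. Grip it across y at x = 0, z = 13 mm: 73 mm is free between the saddles (x -39 to 34 mm)
- squeeze_switch (a joint): black spring paddle, 56 x 16 mm, on the +y side of the wand's grip (x from -28 to +28 mm); it stands out 4 mm (the grip is 34 mm wide over it). 0 = out, 0.004 m = fully squeezed; needs about 7 N, springs back when let go
- sensing_face (a point): the middle of the sensing face, the underside of the wand's head: at x = 115, y = 0, z = -14 mm in the wand's frame; its axes are the wand's
- holder: fixed wooden holder: foot 150 x 84 x 12 mm and two notched saddles, 12 mm thick, at x = -45 and 40 mm. Notch floor at z = 34 mm, notch 36 mm wide, flared mouth about 50 mm wide, top at z = 64 mm. Origin: middle of the foot's underside. Seated, the wand's origin is at x = 0, y = 0, z = 34 mm of the holder, its head towards the holder's +x
- steel_hinge: open steel butt hinge lying flat, 65 x 66 x 7 mm, 0.12 kg, loose; origin at the middle of its underside. The only hinge on the table
- board: flat plain wooden board, 85 (x) x 150 (y) x 18 mm, the only wood lying between the fence and the blade, beside the hinge, loose; origin at the middle of its underside, y along its length towards the far end
- board_near_end (a point): middle of the top edge of the board's end nearer the robot (board y = -75 mm, z = 18 mm)
- board_far_end (a point): middle of the top edge of the board's far end (board y = +75 mm, z = 18 mm)
- table_saw: obstacle, fixed: the saw's steel throat plate is flush with the top; its blade, a toothed disc 2.4 mm thick in the vertical plane y = 0.267 m (world), stands 46 mm above the top from about x = 0.42 to 0.62 m
- rip_fence: obstacle, fixed: the saw's fence, a grey bar 35 mm thick and 68 mm high along world x from 0.325 to 0.70 m, at world y from -0.073 to -0.038 m. Hinge and board lie between fence and blade, the holder on the fence's other side
- masking_tape: bystander: roll of masking tape lying flat, 104 x 102 x 25 mm, origin under its middle
- tape_measure: bystander: tape measure, 35 x 73 x 55 mm, origin under its middle
- screw_box: bystander: cardboard screw box, 50 x 70 x 42 mm, origin under its middle
- sanding_block: bystander: cork sanding block, 112 x 64 x 27 mm, origin under its middle

How it is judged:
By the outcome, as a careful person would: the job done as asked, in the order asked, and still so for the second after the job is handed in, with the robot touching nothing.
It also fails if it takes over 69 s, if anything falls off the work surface, if the arm or the gripper's body presses on something with over 40 N, if the wrist force passes 120 N, or if a joint passes its speed limit or range.

ROBOT

A 6-joint arm with a two-finger parallel gripper is mounted at the origin on a cart in front of the work surface, level with it; the furniture and walls round the work are solid. World frame = base frame: x ahead of the robot, y to its left, z up, the work surface at z = 0. Lengths are in m, angles in degrees, forces in N, time in s.
With the tool pointing down it reaches from about 0.35 to 0.875 m from the base axis. Payload 4.2 kg.
Tool frame: the origin (TCP) lies midway between the tips of the shut fingers; the grasp point (between the pads) lies 19 mm behind it; z points along the fingers, x is the direction in which the jaws open and shut, and the axes are right-handed (so a half turn about z gives the same grasp; the last joint's range is limited). The gripper opens to 87 mm and grips with 3 to 60 N. Pads are 19 mm wide; open, the fingers measure 117 mm over their backs; the gripper's body (75 mm by 190 mm) begins 51 mm behind the grasp point.
Start: joints at [-56.631, 22.042, 0.453, 0, -68.411, -14.817], TCP at [0.199, -0.592, 0.223] pointing down, gripper open.
Joint ranges: [-179.83, 179.83], [-69.29, 118.12], [-61.27, 80.66], [-181.25, 117.63], [-171.15, -9.14], [-177.46, 177.46]. Speed limits (degrees/s): [159.86, 159.86, 180, 180, 180, 180].

INTERFACE

Orientations are given as a 3x3 rotation matrix whose columns are the frame's x, y, z axes.
In Python, from station import sense, capture, finish_job, find_in gives the robot as it stands.
- The arm moves only by the shell command python3 -m creep 'ROWS'. ROWS is JSON, a list of rows, each a list of 7 numbers: the shift along the tool's x, y, z in mm, then the turn, a rotation vector about the tool's x, y, z in degrees, then the opening, from 0 (shut) to 1 (fully open). A call has exactly 10 rows; each row shifts and turns the commanded pose from where the row before left it, along the tool's axes as they then stand; what a row does not reach is not made up. A row lasts 1/8 s, in which the tool goes at most 62.5 mm and 10.7 degrees, less where a joint would pass 70% of its speed; a pose out of reach is approached as far as the arm can. A call with a gripper value outside its range is refused whole. The fingers move at their own pace and stop on an object; the grip force is fixed at half the most. Time passes only in rows, so rows that do not move let the fingers close, or fill a call up. It gives the time, the measured TCP pose, the force and the opening at its end, in the units of the state.
- sense(): the state, without advancing time (a new reading comes with each control period).
- capture(name): name is "scene" or "top" or "wrist"; returns a dict with "color" (400x640x3 uint8, blue, green, red), "vertical_fov" (degrees; the focal length in pixels is half the picture's height over the tangent of half this angle, whatever the lens; pixels are square), "cx", "cy" (the principal point, pixels), "k1" (the pictures are not rectified: a ray, as slopes to the right and down, at radius r is drawn at 1 + k1 r^2 times it, then the intrinsics apply), "R" (3x3) and "t" (3): a world point X has camera coordinates R X + t. Camera axes: x right, y down, z forward; pixel columns grow to the right and rows downward; lengths in m; the calibration is good to about 2 mm. A picture is of the moment at which its call begins. There is no depth.
- finish_job(): hands the job in, once; it reports no verdict.
Trained networks look in the newest picture that a camera, given by its name, has taken for a name from the list of things; names that differ only in an ending like _2 or _b are one class to them, and where a whole thing is asked for, a point or a joint stands for the part that bears it (a point fixed in the world has none). Each returns a list of dicts, best first, with "p" (0 to 1); they miss things now and then, are a little off and sometimes report something else, mostly with a low value. They report only what shows in the picture. A call takes as long as a camera call.
- find_in(camera, name): "xy" ([column, row] in pixels, amid what is visible of it).
The state is a dict: "time_s": time; "joints": joint angles; "joint_velocities": joint speeds; "effort": joint torques, N m; "tcp_pos": TCP position; "ee_rot": TCP orientation; "wrist_force": force on the tool from outside, world axes, zero at the start; "moment": the same for the moment, N m; "gripper_width": opening from 0.0 (shut) to 1.0 (fully open).
Only numpy, scipy, OpenCV 4.12 (cv2) and the standard library are available. Lean on these libraries where they do the work, as an engineer would, in place of code of your own. Each camera call takes 0.05 s, during which the arm holds its last target. There are 200 camera calls.

## Working session

There is one attempt and no reset: what is moved stays moved. The work goes in short steps, Python scripts to look and compute and a shell command to move; the robot and the scene stay as the last step left them, time stands still between calls to the robot, and variables do not carry over. Pictures are saved under pics/ and viewed, about 8 in all and at most 12, crops included, and the job is handed in when it is done.

```bash
mkdir -p pics; ls; cat > h.py <<'E'
import numpy as np, cv2
from station import sense, capture, finish_job, find_in
def K(c):
    f=200/np.tan(np.radians(c["vertical_fov"]/2)); return f
def ray(c,uv):
    f=K(c); d=np.array([(uv[0]-c["cx"])/f,(uv[1]-c["cy"])/f]); u=d.copy()
    for _ in range(30): u=d/(1+c["k1"]*(u@u))
    R=np.array(c["R"]); return -R.T@np.array(c["t"]), R.T@np.array([u[0],u[1],1])
def onz(c,uv,z):
    o,d=ray(c,uv); return o+d*(z-o[2])/d[2]
def proj(c,X):
    p=np.array(c["R"])@np.array(X)+np.array(c["t"]); u=p[:2]/p[2]; u=u*(1+c["k1"]*(u@u)); return u*K(c)+[c["cx"],c["cy"]]
E
python3 - <<'E'
from h import *
s=sense(); print(s["time_s"],s["tcp_pos"],np.round(s["ee_rot"],3).tolist(),s["gripper_width"])
zs=dict(wand=.05,sensing_face=.03,squeeze_switch=.05,holder=.04,steel_hinge=.004,board=.018,masking_tape=.025,tape_measure=.055,screw_box=.042,sanding_block=.027)
for n in ["top","scene"]:
    c=capture(n); cv2.imwrite(f"pics/{n}0.png",c["color"]); print(n,"cam",np.round(-np.array(c["R"]).T@c["t"],3))
    for k,z in zs.items():
        print(k,[(np.round(r["xy"]).tolist(),round(r["p"],2),np.round(onz(c,r["xy"],z),3).tolist()) for r in find_in(n,k)[:2]])
E
```

```text
pics
0.0 [ 0.19867429 -0.59194178  0.22145869] [[-0.318, 0.948, -0.001], [0.948, 0.318, 0.002], [0.002, -0.0, -1.0]] 1.0011089365329244
top cam [0.428 0.027 1.039]
wand [([415.0, 228.0], 0.73, [0.477, -0.184, 0.05])]
sensing_face [([413.0, 225.0], 0.56, [0.486, -0.184, 0.03])]
squeeze_switch [([201.0, 244.0], 0.53, [0.44, 0.329, 0.05])]
holder [([436.0, 233.0], 0.81, [0.464, -0.237, 0.04])]
steel_hinge [([268.0, 193.0], 0.67, [0.569, 0.177, 0.004])]
board [([317.0, 202.0], 0.93, [0.544, 0.052, 0.018])]
masking_tape [([187.0, 192.0], 0.59, [0.57, 0.377, 0.025])]
tape_measure [([200.0, 246.0], 0.56, [0.436, 0.329, 0.055])]
screw_box [([393.0, 174.0], 0.63, [0.608, -0.136, 0.042])]
sanding_block [([194.0, 143.0], 0.8, [0.696, 0.363, 0.027])]
scene cam [-0.205  0.696  0.474]
wand [([401.0, 154.0], 0.67, [0.466, -0.188, 0.05])]
sensing_face [([401.0, 151.0], 0.55, [0.514, -0.251, 0.03])]
squeeze_switch [([418.0, 154.0], 0.51, [0.437, -0.229, 0.05])]
holder [([418.0, 165.0], 0.78, [0.402, -0.183, 0.04]), ([268.0, 219.0], 0.41, [0.429, 0.298, 0.04])]
steel_hinge [([275.0, 196.0], 0.57, [0.566, 0.185, 0.004])]
board [([319.0, 185.0], 0.76, [0.52, 0.076, 0.018])]
masking_tape [([210.0, 215.0], 0.98, [0.55, 0.37, 0.025])]
tape_measure []
screw_box [([356.0, 148.0], 0.43, [0.604, -0.144, 0.042]), ([414.0, 162.0], 0.15, [0.419, -0.19, 0.042])]
sanding_block [([185.0, 200.0], 0.97, [0.656, 0.382, 0.027])]
```

View pics/top0.png

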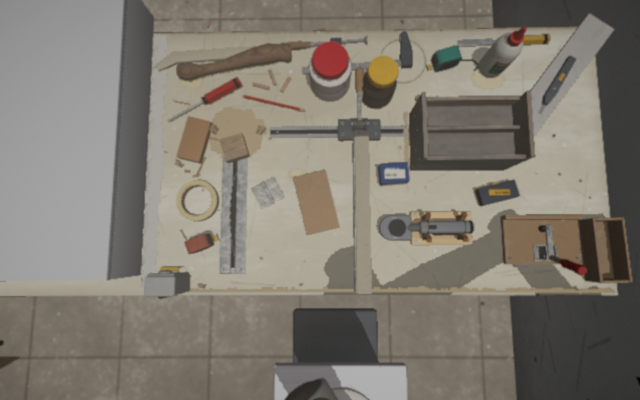

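View pics/scene0.png

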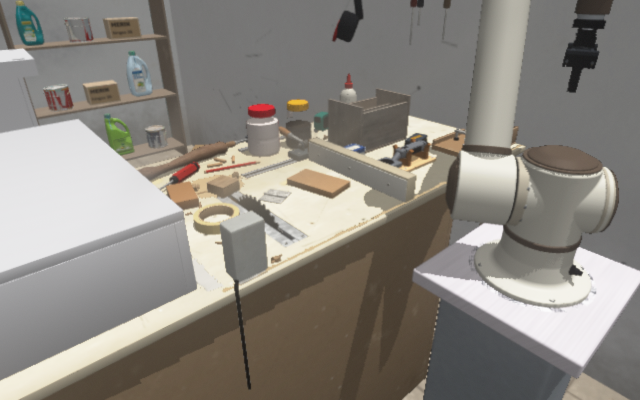

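The top view shows the wand lying with its head to the left (world +y, towards the fence): head at (395,227), grip end at (472,228). The hinge is at (268,192), the board at (317,202) and the fence at column 362. I'll enlarge this area and measure there.

```bash
python3 - <<'E'
from h import *
im=cv2.imread("pics/top0.png")
a=cv2.resize(im[160:250,370:490],None,fx=6,fy=6,interpolation=cv2.INTER_CUBIC)[:, :]
b=cv2.resize(im[160:250,240:350],None,fx=6,fy=6,interpolation=cv2.INTER_CUBIC)
cv2.imwrite("pics/cropa.png",a[:540,:720]);cv2.imwrite("pics/cropb.png",b)
c=capture("top")
hsv=cv2.cvtColor(im,cv2.COLOR_BGR2HSV)
print(hsv[202,317],hsv[192,268],hsv[200,345])
m=cv2.inRange(hsv,(0,60,60),(25,255,190)); 
n,l,st,ce=cv2.connectedComponentsWithStats(m)
k=l[202,317]; 
ct=max(cv2.findContours((l==k).astype(np.uint8),0,2)[0],key=cv2.contourArea)
P=np.array([onz(c,p[0].astype(float),.018)[:2] for p in ct],np.float32)
r=cv2.minAreaRect(P); print("board",r,cv2.boxPoints(r).tolist())
E
```

```text
[ 16  85 144] [ 21  16 155] [ 22  27 177]
board ((0.5459157228469849, 0.05472997575998306), (0.15056273341178894, 0.08324074000120163), 13.56594181060791) [[0.4629720151424408, 0.07753083854913712], [0.48249730467796326, -0.003387531265616417], [0.6288594007492065, 0.03192911297082901], [0.6093341112136841, 0.11284748464822769]]
```

View pics/cropa.png

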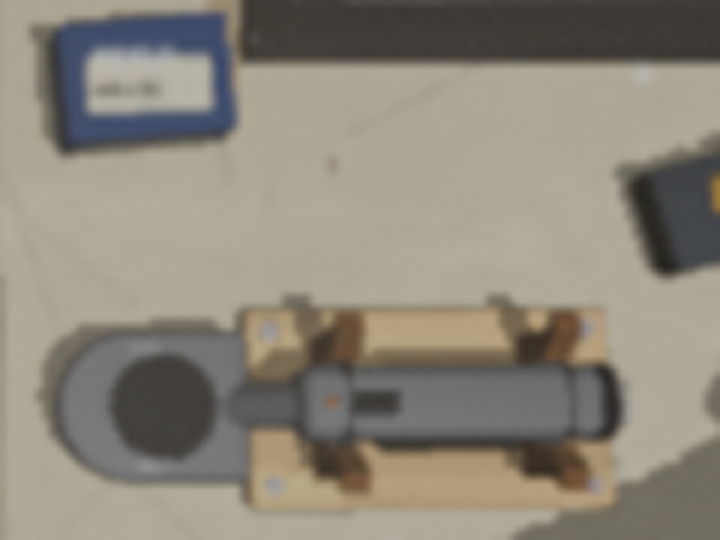

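View pics/cropb.png

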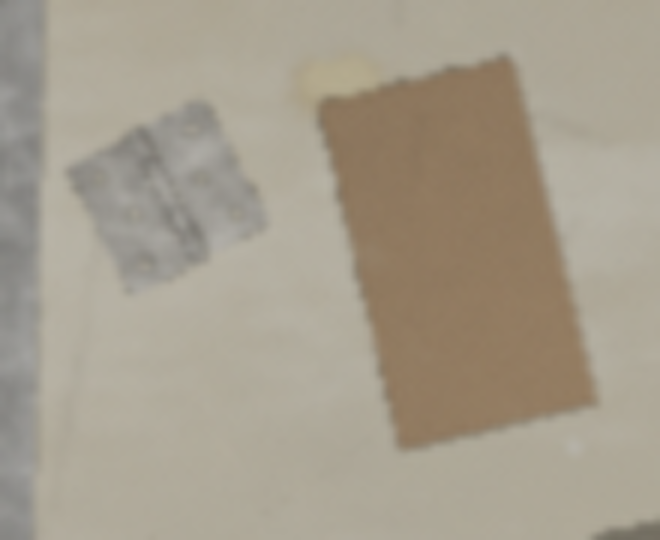

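```bash
python3 - <<'E'
from h import *
c=capture("top")
A=lambda p:(np.array(p)+.5)/6+[370-.5,160-.5]
B=lambda p:(np.array(p)+.5)/6+[240-.5,160-.5]
F=np.array([onz(c,A(p),.012)[:2] for p in [(240,310),(608,308),(618,508),(245,510)]])
print("foot",F.round(4).tolist(),F.mean(0),cv2.minAreaRect(F.astype(np.float32)))
H=np.array([onz(c,B(p),.002)[:2] for p in [(65,170),(207,97),(268,225),(130,292)]])
print("hinge",H.round(4).tolist(),H.mean(0),cv2.minAreaRect(H.astype(np.float32)))
print("wand end mid, nose",onz(c,A((620,405)),.047),onz(c,A((55,405)),.030),"disc",onz(c,A((163,405)),.036))
print("grip edges top",[onz(c,A(p),.06-.006).round(4).tolist() for p in [(360,366),(360,440),(570,364),(570,440)]])
E
```

```text
foot [[0.5204, -0.1803], [0.5206, -0.3321], [0.4383, -0.3319], [0.4378, -0.1797]] [ 0.47927838 -0.25600195] ((0.47920048236846924, -0.25590166449546814), (0.08260763436555862, 0.15246239304542542), 0.09429612010717392)
hinge [[0.5829, 0.2214], [0.6141, 0.1612], [0.5588, 0.1346], [0.5305, 0.1928]] [0.57157018 0.17752055] ((0.5712618231773376, 0.1771954894065857), (0.061328668147325516, 0.06785982847213745), 27.415760040283203)
wand end mid, nose [ 0.4787101  -0.32258552  0.047     ] [ 0.48023428 -0.10042232  0.03      ] disc [ 0.47978781 -0.14324907  0.036     ]
grip edges top [[0.4941, -0.2186, 0.054], [0.4648, -0.2175, 0.054], [0.4946, -0.3013, 0.054], [0.4646, -0.2999, 0.054]]
```

```bash
python3 -m creep '[[20,33,0,0,0,-6,1],[28,46,0,0,0,0,1],[28,46,0,0,0,0,1],[28,46,0,0,0,0,1],[28,46,0,0,0,0,1],[28,46,0,0,0,0,1],[20,33,0,0,0,0,1],[20,33,0,0,0,-10,1],[0,0,0,0,0,-10,1],[0,0,0,0,0,-10,1]]'
```

```text
time_s: 2.45
tcp_pos: [0.4186, -0.2757, 0.2227]
ee_rot: [[-0.819, 0.574, 0.0], [0.574, 0.819, -0.0], [-0.0, 0.0, -1.0]]
wrist_force: [0.6, -0.5, -0.4]
gripper_width: 0.999
```

```bash
python3 -m creep '[[-19,25.5,0,0,0,0,1],[-19,25.5,0,0,0,0,1],[0,0,15,0,0,-10,1],[0,0,20,0,0,-10,1],[0,0,20,0,0,-10,1],[0,0,15,0,0,-5,1],[0,0,10,0,0,0,1],[0,0,0,0,0,0,1],[0,0,0,0,0,0,1],[0,0,0,0,0,0,1]]'
python3 - <<'E'
from h import *
c=capture("wrist"); im=c["color"].copy()
from numpy import array
h0=array([.4792,-.256,0])
for k in ["squeeze_switch","wand","holder"]:
    print(k,[(r["p"],onz(c,r["xy"],.047).round(4)) for r in find_in("wrist",k)[:2]])
def P(x,y,z): return tuple(int(v) for v in proj(c,[h0[0]-y,h0[1]+x,z]))
for pts in [[(-65,-15,60),(60,-15,60),(60,15,60),(-65,15,60)],[(-75,-42,12),(75,-42,12),(75,42,12),(-75,42,12)]]:
    cv2.polylines(im,[np.array([P(a/1e3,b/1e3,z/1e3) for a,b,z in pts])],True,(0,0,255),1)
cv2.imwrite("pics/w1.png",im)
E
```

```text
time_s: 3.7
tcp_pos: [0.4792, -0.2569, 0.1433]
ee_rot: [[-1.0, 0.008, 0.001], [0.008, 1.0, -0.0], [-0.001, -0.0, -1.0]]
wrist_force: [-0.4, -0.8, -0.7]
gripper_width: 1.003
squeeze_switch [(0.56, array([ 0.4608, -0.2532,  0.047 ]))]
wand [(0.65, array([ 0.4786, -0.2358,  0.047 ]))]
holder [(0.92, array([ 0.4917, -0.2789,  0.047 ]))]
```

View pics/w1.png

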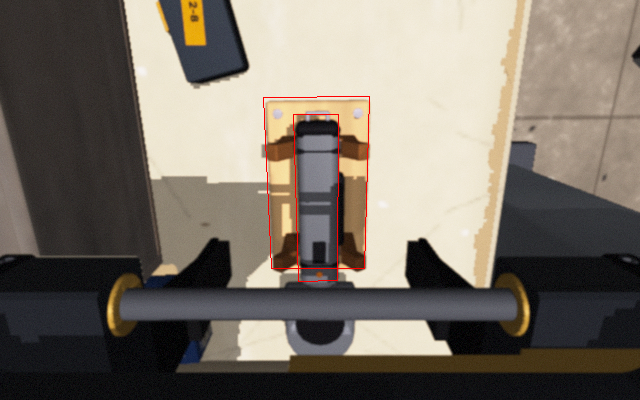

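The wrist view shows the grip at (318,195) between the open fingers, and the drawn foot outline matches the holder to about 1 mm. Next I descend and grip.

```bash
python3 -m creep '[[0,0,15,0,0,0,1],[0,0,20,0,0,0,1],[0,0,20,0,0,0,1],[0,0,20,0,0,0,1],[0,0,16,0,0,0,1],[0,0,12,0,0,0,1],[0,0,8,0,0,0,1],[0,0,4,0,0,0,1],[0,0,0,0,0,0,1],[0,0,0,0,0,0,0]]' && python3 -m creep '[[0,0,0,0,0,0,0],[0,0,0,0,0,0,0],[0,0,0,0,0,0,0],[0,0,0,0,0,0,0],[0,0,0,0,0,0,0],[0,0,0,0,0,0,0],[0,0,0,0,0,0,0],[0,0,0,0,0,0,0],[0,0,0,0,0,0,0],[0,0,0,0,0,0,0]]'
```

```text
time_s: 5.15
tcp_pos: [0.4791, -0.2569, 0.028]
ee_rot: [[-1.0, 0.008, 0.001], [0.008, 1.0, -0.0], [-0.001, -0.0, -1.0]]
wrist_force: [-0.2, -0.7, -0.3]
gripper_width: 0.95
time_s: 6.4
tcp_pos: [0.4788, -0.2568, 0.0275]
ee_rot: [[-1.0, 0.008, 0.0], [0.008, 1.0, -0.0], [-0.0, -0.0, -1.0]]
wrist_force: [0.0, -1.0, -0.7]
gripper_width: 0.339
```

```bash
python3 -m creep '[[0,0,-4,0,0,0,0],[0,0,-8,0,0,0,0],[0,0,-12,0,0,0,0],[0,0,-15,0,0,0,0],[0,0,-18,0,0,0,0],[0,0,-18,0,0,0,0],[0,0,-15,0,0,0,0],[0,0,-12,0,0,0,0],[0,0,-8,0,0,0,0],[0,0,-4,0,0,0,0]]'
python3 - <<'E'
from h import *
c=capture("scene"); im=c["color"]; s=sense(); print(s["tcp_pos"],s["wrist_force"],s["moment"])
t=np.array(s["tcp_pos"]);R=np.array(s["ee_rot"])
u,v=proj(c,t).astype(int); d=im.copy()
x=R[:,1];y=-R[:,0]
def P(a,b,z): return tuple(int(k) for k in proj(c,t+x*a/1e3+y*b/1e3+np.array([0,0,(z+6)/1e3])))
x0,y0=u-70,v-55
d=cv2.resize(d[y0:y0+100,x0:x0+130],None,fx=6,fy=6,interpolation=cv2.INTER_CUBIC)
def Q(p): return (int((p[0]-x0)*6),int((p[1]-y0)*6))
for l in [[(75,31,-14),(125,31,-14),(153,0,-14),(125,-31,-14)],[(-65,15,0),(60,15,0)],[(-65,15,26),(60,15,26)]]:
    cv2.polylines(d,[np.array([Q(P(*p)) for p in l])],False,(0,0,255),1)
cv2.imwrite("pics/s2.png",d[:600,:800])
E
```

```text
time_s: 7.65
tcp_pos: [0.4787, -0.2568, 0.1419]
ee_rot: [[-1.0, 0.008, 0.0], [0.008, 1.0, 0.0], [-0.0, 0.0, -1.0]]
wrist_force: [-1.1, -0.3, -2.1]
gripper_width: 0.343
[ 0.47890139 -0.25685531  0.14209727] [-0.07220138  0.3983286  -1.75566513] [-0.01737177  0.0841309  -0.00935065]
```

View pics/s2.png

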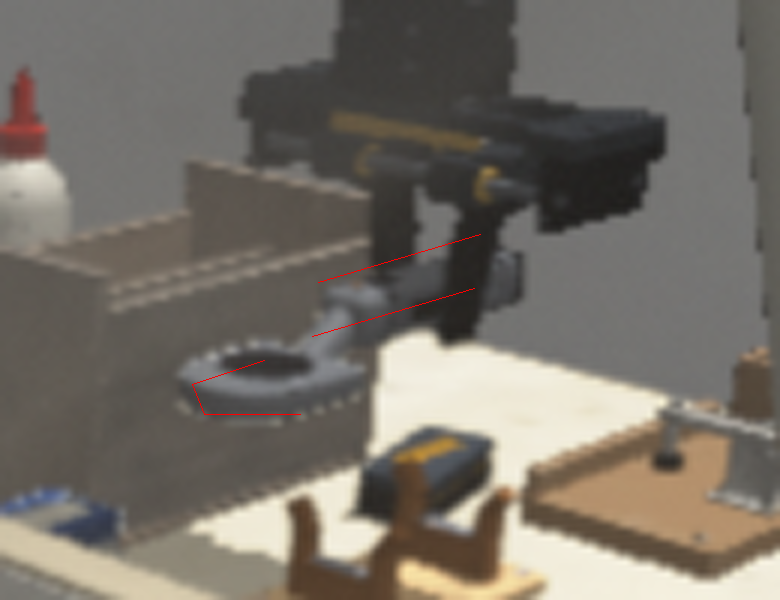

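The wand is held, and its head in view at (270,390) is level with the model to about 1 mm. Next I cross the fence and then turn.

```bash
python3 -m creep '[[4,20,0,0,0,0,0],[5,40,0,0,0,0,0],[5,48,0,0,0,0,0],[5,50,0,0,0,0,0],[5,50,0,0,0,0,0],[5,50,0,0,0,0,0],[5,45,0,0,0,0,0],[4,30,0,0,0,2,0],[4,17,0,0,0,4,0],[0,7,0,0,0,7,0]]' && python3 -m creep '[[0,0,0,0,0,9,0],[0,0,0,0,0,10,0],[0,0,0,0,0,10,0],[0,0,0,0,0,10,0],[0,0,0,0,0,10,0],[0,0,0,0,0,10,0],[0,0,0,0,0,10,0],[0,0,0,0,0,10,0],[0,0,0,0,0,8,0],[0,0,0,0,0,4,0]]'
python3 - <<'E'
from h import *
import cv2
s=sense(); R=np.array(s["ee_rot"]); print(R.round(4).tolist(),s["tcp_pos"],s["joints"])
c=capture("top"); cv2.imwrite("pics/top1.png",c["color"])
for k in ["wand","steel_hinge","board","sensing_face"]: print(k,[(r["xy"],r["p"]) for r in find_in("top",k)[:2]])
E
```

```text
time_s: 8.95
tcp_pos: [0.4395, 0.1018, 0.1411]
ee_rot: [[-0.972, 0.234, -0.001], [0.234, 0.972, -0.001], [0.001, -0.001, -1.0]]
wrist_force: [0.7, -0.1, -2.2]
gripper_width: 0.34
time_s: 10.2
tcp_pos: [0.4397, 0.1007, 0.141]
ee_rot: [[0.252, 0.968, -0.002], [0.968, -0.252, -0.001], [-0.001, -0.001, -1.0]]
wrist_force: [0.0, -0.0, -2.4]
gripper_width: 0.338
[[0.2518, 0.9678, -0.0016], [0.9678, -0.2518, -0.0006], [-0.001, -0.0015, -1.0]] [0.43965619 0.10074608 0.14099437] [ 3.36376503e+01  9.97854149e+00 -2.97208435e+01 -3.25797415e-02
 -5.03972585e+01 -1.38199230e+02]
wand [([305.9, 196.8], 0.79)]
steel_hinge [([267.6, 191.8], 0.89)]
board [([324.9, 210.3], 0.7)]
sensing_face [([306.0, 193.3], 0.72)]
```

```bash
python3 -m creep '[[8,-1,0,0,0,0,0],[18,-1,0,0,0,0,0],[24,-2,0,0,0,0,0],[24,-2,0,0,0,0,0],[20,-1,0,0,0,0,0],[13,-1,4,0,0,0,0],[0,0,16,0,0,0,0],[0,0,20,0,0,0,0],[0,0,14,0,0,0,0],[0,0,6,0,0,0,0]]'
python3 - <<'E'
from h import *
s=sense(); R=np.array(s["ee_rot"]); t=np.array(s["tcp_pos"]); print(t, "face",t+R[:,1]*.116-[0,0,.008])
x=R[:,1];y=R[:,0]
out=[]
for n,w,h_ in [("top",90,70),("scene",100,60)]:
    c=capture(n); f=proj(c,t+x*.08); x0,y0=int(f[0]-w/2),int(f[1]-h_/2)
    d=cv2.resize(c["color"][y0:y0+h_,x0:x0+w],(700,int(700*h_/w)) if n=="scene" else (360,280),interpolation=cv2.INTER_CUBIC); k=(7 if n=="scene" else 4)
    Q=lambda p:[int((v-o+.5)*k) for v,o in zip(proj(c,p),(x0,y0))]
    W=lambda a,b,z:Q(t+x*(a+1)/1e3+y*b/1e3+np.array([0,0,(z+6)/1e3]))
    th=np.radians(np.arange(-90,91,10))
    head=[(122+31*np.cos(q),31*np.sin(q)) for q in th]+[(75,31),(75,-31)]
    for z,col in ((-14,(0,0,255)),(2,(0,255,255))): cv2.polylines(d,[np.array([W(a,b,z) for a,b in head])],True,col,1)
    m=Q([.5714,.1774,.005]); cv2.circle(d,m,3,(0,255,0),-1)
    out.append(d)
a=np.zeros((280,700,3),np.uint8); a[:,:360]=out[0]
cv2.imwrite("pics/h1.png",np.vstack([a,out[1][:320]]))
E
```

```text
time_s: 11.7
tcp_pos: [0.4595, 0.206, 0.0806]
ee_rot: [[0.25, 0.968, -0.001], [0.968, -0.25, -0.001], [-0.002, -0.001, -1.0]]
wrist_force: [-0.2, -0.2, -1.8]
gripper_width: 0.344
[0.45951505 0.20597362 0.08056778] face [0.57184442 0.17702365 0.07245536]
```

View pics/h1.png

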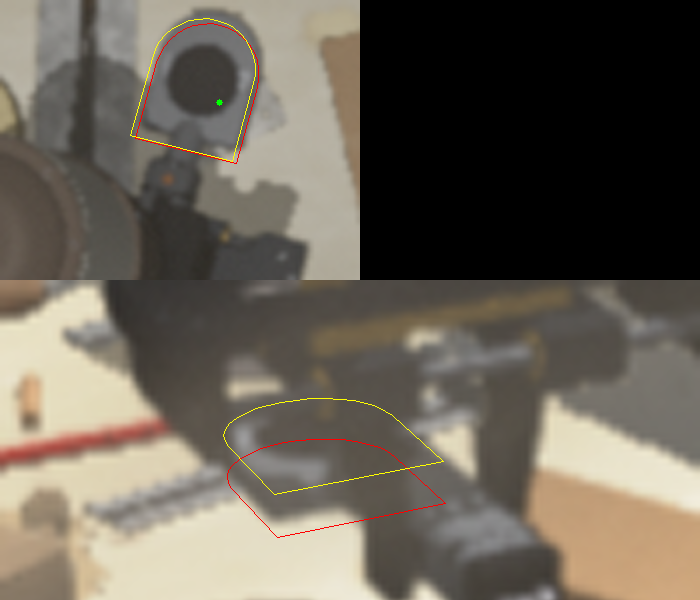

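The top view at (205,80) and the scene view at (300,480) put the real head a few mm off the predicted outline. I'll take a cleaner look before going lower.

```bash
cat > look.py <<'E'
from h import *
import sys
def look(out,off=1.0,pitch=0.0):
    s=sense(); R=np.array(s["ee_rot"]); t=np.array(s["tcp_pos"]); y=R[:,0]; z=-R[:,2]
    from scipy.spatial.transform import Rotation as Ro
    g=t+z*.019; Q=Ro.from_rotvec(-y*np.radians(pitch)).as_matrix(); x=Q@R[:,1]; z=Q@z
    o=g+x*off/1e3-z*.013
    W=lambda a,b,h:o+x*a/1e3+y*b/1e3+z*h/1e3
    print("tcp",t.round(4),"face",W(115,0,-14).round(4),"nose dz",x[2])
    rows=[]
    for n in ("top","scene"):
        c=capture(n); f=proj(c,W(90,0,0)); x0,y0=int(f[0]-33),int(f[1]-25)
        d=cv2.resize(c["color"][y0:y0+50,x0:x0+66],None,fx=6,fy=6,interpolation=cv2.INTER_CUBIC); e=d.copy()
        q=lambda p:[int(round((v-k+.5)*6-.5)) for v,k in zip(proj(c,p),(x0,y0))]
        th=np.radians(np.arange(-90,91,10)); head=[(122+31*np.cos(a),31*np.sin(a)) for a in th]+[(75,31),(75,-31)]
        for h,col in ((-14,(0,0,255)),(2,(0,255,255))): cv2.polylines(e,[np.array([q(W(a,b,h)) for a,b in head])],True,col,1)
        for l in ([(60,-15,26),(-65,-15,26),(-65,15,26),(60,15,26)],[(60,-15,0),(-65,-15,0),(-65,15,0),(60,15,0)]): cv2.polylines(e,[np.array([q(W(*p)) for p in l])],True,(255,255,0),1)
        print(n,"x0y0",x0,y0); cv2.imwrite(f"pics/raw_{n}_{out}.png",c["color"])
        rows.append(np.vstack([d,e]))
    cv2.imwrite(f"pics/{out}.png",np.hstack(rows))
E
python3 -c "
from look import *
look('l1')"
```

```text
tcp [0.4597 0.206  0.081 ] face [0.572  0.1771 0.073 ] nose dz -0.0006311962254112124
top x0y0 226 172
scene x0y0 244 143
```

View pics/l1.png

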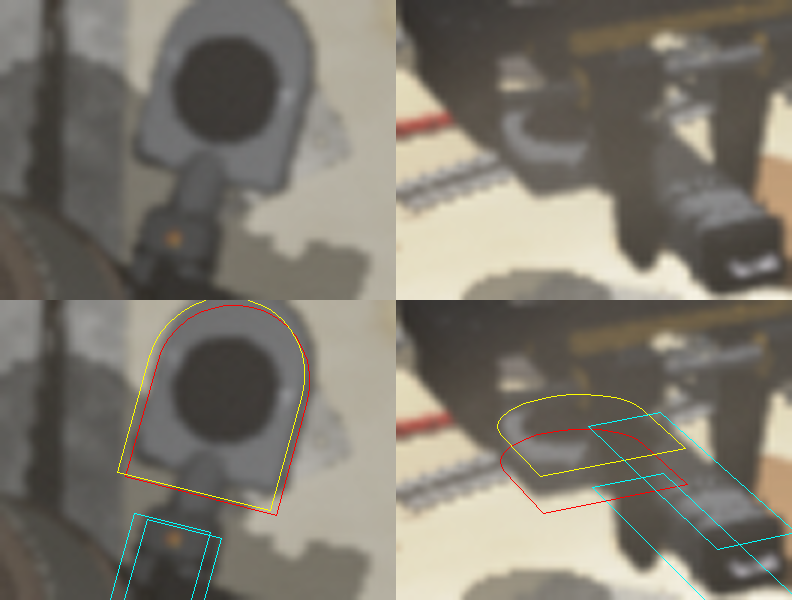

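```bash
python3 - <<'E'
from h import *
s=sense(); c=capture("top")
def prof(img,o,x,y,name):
    g=cv2.cvtColor(img,cv2.COLOR_BGR2GRAY).astype(np.float32)
    def smp(a,b,h):
        p=proj(c,o+x*a/1e3+y*b/1e3+np.array([0,0,h/1e3])); return int(cv2.getRectSubPix(g,(1,1),(float(p[0]),float(p[1])))[0,0])
    print(name)
    for b in (-8,0,8): print(" nose a=140..180/3",b,[smp(a,b,2) for a in range(140,181,3)])
    for a in (95,115): print(" side b=-55..55/5",a,[smp(a,b,2) for b in range(-55,56,5)])
    for b in (-22,22): print(" rear a=60..100/4",b,[smp(a,b,2) for a in range(60,101,4)])
prof(cv2.imread("pics/top0.png"),np.array([.4792,-.256,.034]),np.array([0,1,0]),np.array([-1,0,0]),"start")
R=np.array(s["ee_rot"]);t=np.array(s["tcp_pos"])
prof(c["color"],t+[0,0,.006],R[:,1],R[:,0],"now")
E
```

```text
start
 nose a=140..180/3 -8 [118, 119, 118, 116, 103, 94, 105, 126, 155, 166, 168, 168, 160, 147]
 nose a=140..180/3 0 [120, 120, 119, 119, 110, 91, 100, 128, 158, 167, 168, 168, 161, 148]
 nose a=140..180/3 8 [121, 121, 120, 119, 104, 90, 114, 155, 167, 168, 168, 168, 162, 150]
 side b=-55..55/5 95 [168, 168, 168, 168, 129, 99, 116, 115, 105, 77, 66, 65, 68, 80, 109, 120, 118, 118, 169, 169, 169, 168, 167]
 side b=-55..55/5 115 [169, 168, 168, 170, 132, 98, 124, 80, 64, 64, 65, 65, 65, 64, 64, 87, 129, 121, 166, 164, 168, 169, 168]
 rear a=60..100/4 -22 [120, 121, 127, 156, 151, 110, 114, 115, 117, 116, 115]
 rear a=60..100/4 22 [145, 154, 155, 156, 145, 115, 119, 119, 119, 120, 119]
now
 nose a=140..180/3 -8 [108, 114, 114, 114, 113, 110, 106, 140, 167, 170, 169, 169, 169, 168]
 nose a=140..180/3 0 [97, 112, 113, 113, 113, 110, 108, 132, 164, 169, 168, 169, 169, 169]
 nose a=140..180/3 8 [109, 113, 112, 112, 111, 109, 128, 158, 168, 169, 170, 169, 170, 169]
 side b=-55..55/5 95 [178, 176, 171, 173, 135, 108, 118, 118, 117, 112, 100, 90, 102, 113, 113, 112, 105, 111, 93, 89, 95, 91, 83]
 side b=-55..55/5 115 [175, 159, 147, 154, 125, 107, 115, 68, 60, 60, 58, 59, 59, 58, 58, 89, 111, 162, 167, 131, 118, 118, 109]
 rear a=60..100/4 -22 [117, 119, 137, 130, 122, 138, 106, 116, 118, 117, 118]
 rear a=60..100/4 22 [111, 116, 118, 119, 119, 105, 81, 103, 110, 111, 112]
```

```bash
python3 - <<'E'
from h import *
c=capture("scene"); c0=cv2.imread("pics/scene0.png"); c1=c["color"]
def pan(img,x0,y0,w,h,lines,k=6):
    d=cv2.resize(img[y0:y0+h,x0:x0+w],None,fx=k,fy=k,interpolation=cv2.INTER_CUBIC); e=d.copy()
    for L,col in lines: cv2.polylines(e,[np.array([[int(round((v-o+.5)*k-.5)) for v,o in zip(proj(c,p),(x0,y0))] for p in L])],False,col,1)
    return np.hstack([d,e])
o=np.array([.4792,-.256,.034]); W=lambda a,b,h:o+[-b/1e3,a/1e3,h/1e3]
R,Y,C=(0,0,255),(0,255,255),(255,255,0)
th=np.radians(np.arange(-90,91,10)); head=[(122+31*np.cos(a),31*np.sin(a)) for a in th]+[(75,31),(75,-31),(122,-31)]
L=[([W(a,b,2) for a,b in head],Y),([W(a,b,26) for a,b in [(-65,15),(60,15),(60,-15),(-65,-15),(-65,15)]],C),([W(a,b,-22) for a,b in [(-75,42),(75,42),(75,-42),(-75,-42),(-75,42)]],R)]
a=pan(c0,374,125,66,50,L)
f=[(.325,-.073,.068),(.325,-.038,.068),(.325,-.038,0),(.325,-.038,.068),(.70,-.038,.068),(.70,-.073,.068),(.325,-.073,.068)]
B=[(.546+u*.972-v*.235,.0547+u*.235+v*.972,.018) for u,v in [(-.075,-.0425),(.075,-.0425),(.075,.0425),(-.075,.0425),(-.075,-.0425)]]
b=pan(c0,285,135,132,100,[(f,R),(B,Y)],3)
cv2.imwrite("pics/cal.png",np.vstack([a,b]))
E
```

```text
(no output)
```

View pics/cal.png

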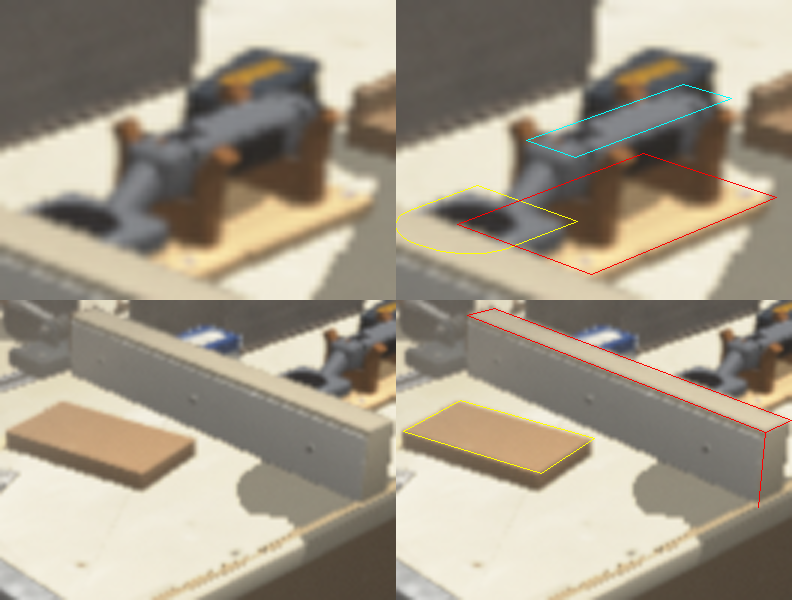

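```bash
python3 - <<'E'
from h import *
from scipy.optimize import least_squares
from scipy.spatial.transform import Rotation as Ro
s=sense(); T=capture("top"); S=capture("scene")
R=np.array(s["ee_rot"]);t=np.array(s["tcp_pos"]); M=np.c_[R[:,1],R[:,0],-R[:,2]]; g=t-R[:,2]*.019
pt=lambda x,y,x0,y0:np.array([x0+(x+.5)/6-.5,y0+(y+.5)/6-.5])
obs=[(S,(75,31,-14),pt(141,195,244,143)),(S,(-65,0,13),pt(346,253,244,143)),
     (T,(76,30,2),pt(137,152,226,172)),(T,(76,-30,2),pt(285,190,226,172)),(T,(153,0,2),proj(T,t+[0,0,.006]+M@[.158,0,.002]))]
def W(q,p): return g+M@(np.array(q[:3])/1e3+Ro.from_euler("zy",[q[3],-q[4]],degrees=True).as_matrix()@((np.array(p)-[0,0,13])/1e3))
f=lambda q:np.concatenate([(proj(c,W(q,p))-o) for c,p,o in obs]+[np.array([q[1]/3,q[3]/3,0])])
r=least_squares(f,[0]*5); print("dx dy dz yaw pitch_up",r.x.round(2)); print(r.fun.round(2)); print("zero",f([0]*5).round(2))
print("face",W(r.x,(115,0,-14)))
E
```

```text
dx dy dz yaw pitch_up [ 8.07 -0.97  3.1  -1.03 -0.81]
[ 0.45  0.4   0.79  0.01 -1.5  -0.28 -1.45  0.11  1.79 -0.86 -0.32 -0.34
  0.  ]
zero [ 0.76  2.63  2.5   3.2  -3.28  3.07 -3.13  3.01 -0.56  2.03  0.    0.
  0.  ]
face [0.57830097 0.17299199 0.07581976]
```

The start picture confirms the calibration: the board and fence outlines fit to about 1 px. So the wand sits about 5 mm forward in the grip, level to within 1°. I correct for that, descend over the hinge and hold.

```bash
python3 -m creep '[[1,-3,4,0,0,0,0],[1,-2,8,0,0,0,0],[0,0,10,0,0,0,0],[0,0,10,0,0,0,0],[0,0,7,0,0,0,0],[0,0,4,0,0,0,0],[0,0,2,0,0,0,0],[0,0,0,0,0,0,0],[0,0,0,0,0,0,0],[0,0,0,0,0,0,0]]' && python3 -m creep '[[0,0,0,0,0,0,0],[0,0,0,0,0,0,0],[0,0,0,0,0,0,0],[0,0,0,0,0,0,0],[0,0,0,0,0,0,0],[0,0,0,0,0,0,0],[0,0,0,0,0,0,0],[0,0,0,0,0,0,0],[0,0,0,0,0,0,0],[0,0,0,0,0,0,0]]' 
python3 - <<'E'
from look import *
look('l2',off=6)
s=sense(); print(s["gripper_width"],s["wrist_force"])
E
```

```text
time_s: 13.35
tcp_pos: [0.4556, 0.2095, 0.0368]
ee_rot: [[0.249, 0.968, 0.0], [0.968, -0.249, 0.0], [0.0, 0.0, -1.0]]
wrist_force: [-1.3, -0.1, -1.8]
gripper_width: 0.339
time_s: 14.6
tcp_pos: [0.4555, 0.2094, 0.0366]
ee_rot: [[0.25, 0.968, 0.0], [0.968, -0.25, 0.0], [0.0, 0.0, -1.0]]
wrist_force: [-0.7, -0.4, -2.4]
gripper_width: 0.343
tcp [0.4555 0.2094 0.0366] face [0.5727 0.1792 0.0286] nose dz 1.2356012037155262e-05
top x0y0 228 174
scene x0y0 244 159
0.3446961985770813 [ 0.77436076  0.69086789 -2.49359371]
```

View pics/l2.png

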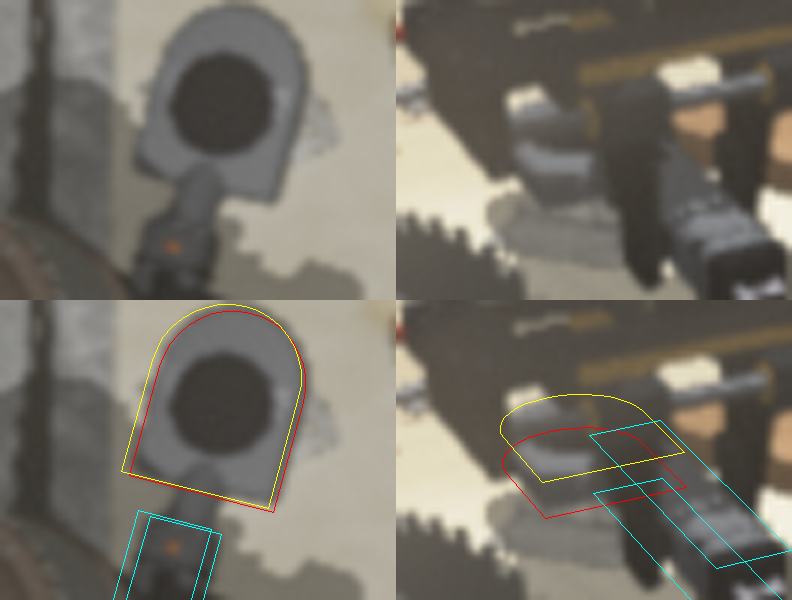

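The head at (222,103) covers the hinge, whose centre is at about (239,112) in the panel. The head is a few mm too far forward and to the left, so I nudge it and hold again.

```bash
python3 -m creep '[[-2,-2,0,0,0,0,0],[-2,-2,0,0,0,0,0],[0,0,0,0,0,0,0],[0,0,0,0,0,0,0],[0,0,0,0,0,0,0],[0,0,0,0,0,0,0],[0,0,0,0,0,0,0],[0,0,0,0,0,0,0],[0,0,0,0,0,0,0],[0,0,0,0,0,0,0]]' && python3 -m creep '[[0,0,0,0,0,0,0],[0,0,0,0,0,0,0],[0,0,0,0,0,0,0],[0,0,0,0,0,0,0],[0,0,0,0,0,0,0],[0,0,0,0,0,0,0],[0,0,0,0,0,0,0],[0,0,0,0,0,0,0],[0,0,0,0,0,0,0],[0,0,0,0,0,0,0]]'
```

```text
time_s: 15.95
tcp_pos: [0.4506, 0.2065, 0.0366]
ee_rot: [[0.25, 0.968, 0.0], [0.968, -0.25, 0.0], [0.0, 0.0, -1.0]]
wrist_force: [-1.0, 0.4, -1.8]
gripper_width: 0.344
time_s: 17.2
tcp_pos: [0.4506, 0.2065, 0.0366]
ee_rot: [[0.25, 0.968, 0.0], [0.968, -0.25, 0.0], [0.0, 0.0, -1.0]]
wrist_force: [-0.5, 0.6, -1.2]
gripper_width: 0.34
```

```bash
python3 -m creep '[[0,0,-10,0,0,0,0],[0,0,-20,0,0,5,0],[0,0,-20,0,0,6,0],[0,0,-10,0,0,4,0],[-15,-3,0,0,0,0,0],[-28,-5,0,0,0,0,0],[-35,-6,0,0,0,0,0],[-32,-5,0,0,0,0,0],[-22,-4,0,0,0,0,0],[-11,-2,0,0,0,0,0]]'
python3 - <<'E'
from h import *
s=sense();R=np.array(s["ee_rot"]);t=np.array(s["tcp_pos"]);print(t,np.round(s["joints"],1),R.round(4).tolist())
off=.122*R[:,1]+.001*R[:,0]
n=np.array([.4727,.0371]);f=np.array([.6191,.0724]);u=(f-n)/np.linalg.norm(f-n)
print("to start, tool xy mm",(R[:2,:2].T@(n-.008*u-off[:2]-t[:2])*1e3).round(1),"per mm along",(R[:2,:2].T@u).round(3),np.linalg.norm(f-n))
E
```

```text
time_s: 18.45
tcp_pos: [0.3567, 0.0925, 0.0963]
ee_rot: [[0.492, 0.871, -0.001], [0.871, -0.492, -0.001], [-0.001, -0.001, -1.0]]
wrist_force: [-0.2, 0.5, -2.0]
gripper_width: 0.339
[0.35672171 0.09252323 0.09625327] [  40.2    5.8  -43.5   -0.   -40.8 -159.6] [[0.4915, 0.8709, -0.0013], [0.8709, -0.4915, -0.0007], [-0.0012, -0.0008, -1.0]]
to start, tool xy mm [2.3 0.4] per mm along [0.682 0.731] 0.15059565066760724
```

```bash
python3 -m creep '[[2,0,6,0,0,0,0],[0,0,10,0,0,0,0],[0,0,12,0,0,0,0],[0,0,12,0,0,0,0],[0,0,9,0,0,0,0],[0,0,5,0,0,0,0],[0,0,2,0,0,0,0],[0,0,0,0,0,0,0],[0,0,0,0,0,0,0],[0,0,0,0,0,0,0]]'
python3 - <<'E'
from look import *
look('l3',off=6)
E
```

```text
time_s: 19.7
tcp_pos: [0.3597, 0.0962, 0.0408]
ee_rot: [[0.492, 0.871, 0.001], [0.871, -0.492, 0.001], [0.001, 0.0, -1.0]]
wrist_force: [-0.3, 0.6, -2.4]
gripper_width: 0.339
tcp [0.3597 0.0962 0.0408] face [0.4651 0.0367 0.0329] nose dz 0.0003410324679170411
top x0y0 284 217
scene x0y0 314 156
```

View pics/l3.png

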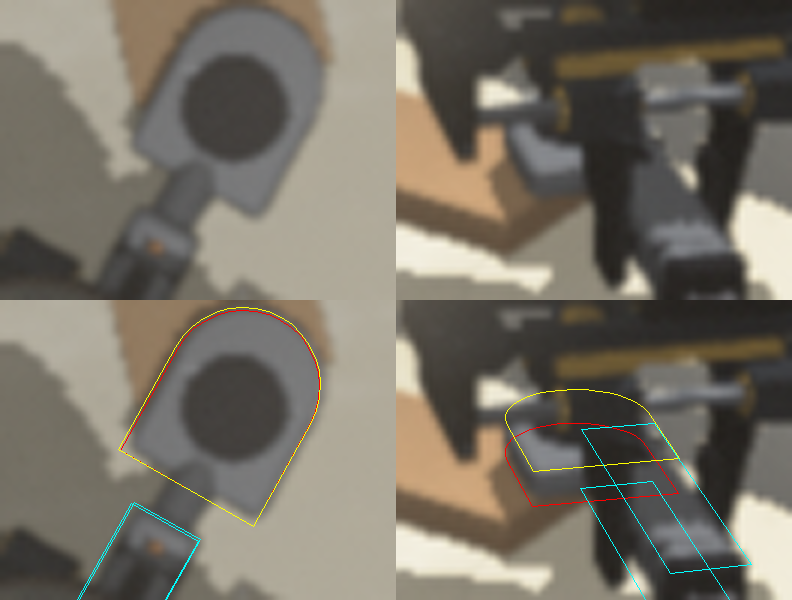

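The head at (235,110) sits level just before the board's near end, and the outline fits to about 1 mm. Now I run the sweep at about 33 mm/s.

```bash
python3 -m creep '[[1.5,1.6,0,0,0,0,0],[2.8,3,0,0,0,0,0],[2.8,3,0,0,0,0,0],[2.8,3,0,0,0,0,0],[2.8,3,0,0,0,0,0],[2.8,3,0,0,0,0,0],[2.8,3,0,0,0,0,0],[2.8,3,0,0,0,0,0],[2.8,3,0,0,0,0,0],[2.8,3,0,0,0,0,0]]' && python3 -m creep '[[2.8,3,0,0,0,0,0],[2.8,3,0,0,0,0,0],[2.8,3,0,0,0,0,0],[2.8,3,0,0,0,0,0],[2.8,3,0,0,0,0,0],[2.8,3,0,0,0,0,0],[2.8,3,0,0,0,0,0],[2.8,3,0,0,0,0,0],[2.8,3,0,0,0,0,0],[2.8,3,0,0,0,0,0]]'
python3 - <<'E'
from h import *
s=sense();R=np.array(s["ee_rot"]);t=np.array(s["tcp_pos"])
off=.1205*R[:,1]
n=np.array([.4727,.0371]);f=np.array([.6191,.0724]);u=(f-n)/np.linalg.norm(f-n); v=np.array([-u[1],u[0]])
w=(t+off)[:2]-n; print("along, across mm",w@u*1e3,w@v*1e3, (t+off)[2]-.008)
E
```

```text
time_s: 21.05
tcp_pos: [0.3979, 0.1053, 0.0406]
ee_rot: [[0.492, 0.871, 0.0], [0.871, -0.492, 0.0], [0.0, 0.0, -1.0]]
wrist_force: [0.7, 0.2, -2.6]
gripper_width: 0.343
time_s: 22.3
tcp_pos: [0.4377, 0.1149, 0.0405]
ee_rot: [[0.492, 0.871, -0.0], [0.871, -0.492, -0.0], [-0.0, -0.0, -1.0]]
wrist_force: [-0.2, 0.1, -2.5]
gripper_width: 0.344
along, across mm 72.35068207562033 1.6547607453208535 0.03254380815277533
```

```bash
python3 -m creep '[[2.8,3,0,0,0,0,0],[2.8,3,0,0,0,0,0],[2.8,3,0,0,0,0,0],[2.8,3,0,0,0,0,0],[2.8,3,0,0,0,0,0],[2.8,3,0,0,0,0,0],[2.8,3,0,0,0,0,0],[2.8,3,0,0,0,0,0],[2.8,3,0,0,0,0,0],[2.8,3,0,0,0,0,0]]' && python3 -m creep '[[2.8,3,0,0,0,0,0],[2.8,3,0,0,0,0,0],[2.8,3,0,0,0,0,0],[2.8,3,0,0,0,0,0],[2.8,3,0,0,0,0,0],[2.8,3,0,0,0,0,0],[2.8,3,0,0,0,0,0],[2.8,3,0,0,0,0,0],[2.8,3,0,0,0,0,0],[2.8,3,0,0,0,0,0]]' && python3 -m creep '[[2.8,3,0,0,0,0,0],[2.8,3,0,0,0,0,0],[1.5,1.6,0,0,0,0,0],[0,0,0,0,0,0,0],[0,0,-6,0,0,0,0],[0,0,-15,0,0,0,0],[0,0,-25,0,0,0,0],[0,0,-25,0,0,0,0],[0,0,-20,0,0,0,0],[0,0,-10,0,0,0,0]]'
```

```text
time_s: 23.55
tcp_pos: [0.4776, 0.1245, 0.0405]
ee_rot: [[0.492, 0.871, -0.0], [0.871, -0.492, -0.0], [-0.0, -0.0, -1.0]]
wrist_force: [-0.1, -0.3, -1.3]
gripper_width: 0.341
time_s: 24.8
tcp_pos: [0.5175, 0.1342, 0.0405]
ee_rot: [[0.492, 0.871, -0.0], [0.871, -0.492, -0.0], [-0.0, -0.0, -1.0]]
wrist_force: [1.0, 0.9, -2.5]
gripper_width: 0.341
time_s: 26.05
tcp_pos: [0.5279, 0.1369, 0.1439]
ee_rot: [[0.491, 0.871, 0.003], [0.871, -0.491, 0.002], [0.003, 0.002, -1.0]]
wrist_force: [0.3, -0.0, -2.1]
gripper_width: 0.339
```

```bash
python3 -m creep '[[-14,-6,0,0,0,0,0],[-25,-11,0,0,0,0,0],[-17,-8,0,0,0,-4,0],[0,0,0,0,0,-8,0],[0,0,0,0,0,-10,0],[0,0,0,0,0,-10,0],[0,0,0,0,0,-10,0],[0,0,0,0,0,-10,0],[0,0,0,0,0,-10,0],[0,0,0,0,0,-10,0]]' && python3 -m creep '[[0,0,0,0,0,-10,0],[0,0,0,0,0,-10,0],[0,0,0,0,0,-10,0],[0,0,0,0,0,-10,0],[0,0,0,0,0,-5,0],[0,0,0,0,0,-2,0],[0,0,0,0,0,0,0],[0,0,0,0,0,0,0],[0,0,0,0,0,0,0],[0,0,0,0,0,0,0]]'
```

```text
time_s: 27.3
tcp_pos: [0.4762, 0.099, 0.1405]
ee_rot: [[-0.68, 0.733, -0.003], [0.733, 0.68, -0.001], [0.001, -0.003, -1.0]]
wrist_force: [0.1, -0.2, -2.8]
gripper_width: 0.341
time_s: 28.55
tcp_pos: [0.478, 0.1001, 0.1415]
ee_rot: [[-1.0, 0.008, -0.0], [0.008, 1.0, -0.0], [0.0, -0.0, -1.0]]
wrist_force: [-0.1, -0.1, -2.6]
gripper_width: 0.344
```

```bash
python3 -m creep '[[0,-20,0,0,0,0,0],[-1,-40,0,0,0,0,0],[0,-50,0,0,0,0,0],[-1,-52,0,0,0,0,0],[0,-52,0,0,0,0,0],[-1,-50,0,0,0,0,0],[-1,-42,0,0,0,0,0],[0,-28,0,0,0,0,0],[0,-16,0,0,0,0,0],[0,-7,0,0,0,0,0]]' && python3 -m creep '[[0,0,10,0,0,0,0],[0,0,15,0,0,0,0],[0,0,12,0,0,0,0],[0,0,8,0,0,0,0],[0,0,3,0,0,0,0],[0,0,0,0,0,0,0],[0,0,0,0,0,0,0],[0,0,0,0,0,0,0],[0,0,0,0,0,0,0],[0,0,0,0,0,0,0]]'
python3 - <<'E'
from h import *
s=sense(); c=capture("top")
R=np.array(s["ee_rot"]);t=np.array(s["tcp_pos"]); print(t)
def edges(img,o,x,y,name):
    g=cv2.cvtColor(img,cv2.COLOR_BGR2GRAY).astype(np.float32)
    smp=lambda a,b,h:float(cv2.getRectSubPix(g,(1,1),tuple(map(float,proj(c,o+x*a/1e3+y*b/1e3+np.array([0,0,h/1e3])))))[0,0])
    print(name)
    print(" axis a=60..170/3",[int(smp(a,0,2)) for a in range(60,171,3)])
    print(" rear a=60..100/3",[int(smp(a,-24,2)) for a in range(60,101,3)],[int(smp(a,24,2)) for a in range(60,101,3)])
    print(" side a=110",[int(smp(110,b,2)) for b in range(-45,46,3)])
edges(cv2.imread("pics/top0.png"),np.array([.4792,-.256,.034]),np.array([0,1.,0]),np.array([-1.,0,0]),"start")
edges(c["color"],t+[0,0,.006],R[:,1],R[:,0],"now")
E
```

```text
time_s: 29.8
tcp_pos: [0.4792, -0.2574, 0.1414]
ee_rot: [[-1.0, 0.009, -0.0], [0.009, 1.0, 0.0], [0.0, 0.0, -1.0]]
wrist_force: [0.8, 0.0, -1.1]
gripper_width: 0.345
time_s: 31.05
tcp_pos: [0.4793, -0.257, 0.0937]
ee_rot: [[-1.0, 0.008, 0.0], [0.008, 1.0, -0.0], [-0.0, -0.0, -1.0]]
wrist_force: [0.2, -1.1, -2.6]
gripper_width: 0.341
[ 0.47928067 -0.25697087  0.09367292]
start
 axis a=60..170/3 [84, 90, 92, 92, 92, 92, 92, 91, 92, 96, 94, 73, 63, 63, 64, 65, 64, 64, 65, 65, 65, 66, 65, 65, 71, 97, 116, 120, 119, 119, 118, 104, 88, 109, 141, 163, 168]
 rear a=60..100/3 [143, 144, 143, 152, 162, 161, 131, 111, 113, 115, 116, 116, 116, 116] [148, 154, 157, 158, 159, 154, 130, 116, 118, 119, 119, 119, 119, 120]
 side a=110 [168, 169, 166, 142, 110, 98, 111, 111, 86, 65, 64, 64, 64, 64, 64, 63, 64, 66, 65, 64, 65, 67, 93, 120, 114, 121, 163, 169, 168, 166, 165]
now
 axis a=60..170/3 [141, 141, 141, 141, 141, 140, 140, 139, 137, 137, 135, 134, 132, 131, 130, 129, 127, 125, 124, 123, 120, 117, 114, 112, 110, 107, 105, 101, 94, 85, 79, 75, 78, 100, 107, 109, 113]
 rear a=60..100/3 [143, 144, 143, 143, 143, 143, 142, 141, 140, 138, 137, 137, 136, 134] [141, 140, 140, 140, 140, 140, 139, 139, 138, 137, 136, 135, 133, 132]
 side a=110 [129, 130, 129, 128, 127, 127, 128, 128, 128, 128, 128, 129, 128, 127, 126, 126, 125, 125, 125, 126, 125, 125, 126, 126, 126, 126, 127, 126, 126, 126, 127]
```

```bash
python3 - <<'E'
from h import *
s=sense(); c=capture("scene"); c0=cv2.imread("pics/scene0.png")
R=np.array(s["ee_rot"]);t=np.array(s["tcp_pos"])
th=np.radians(np.arange(-90,91,10)); head=[(122+31*np.cos(a),31*np.sin(a)) for a in th]+[(75,31),(75,-31),(122,-31)]
def pan(img,o,x,y,off,draw):
    W=lambda a,b,h:o+x*(a+off)/1e3+y*b/1e3+np.array([0,0,h/1e3])
    f=proj(c,W(50,0,0)); x0,y0=int(f[0]-33),int(f[1]-25)
    d=cv2.resize(img[y0:y0+50,x0:x0+66],None,fx=6,fy=6,interpolation=cv2.INTER_CUBIC)
    q=lambda p:[int(round((v-k+.5)*6-.5)) for v,k in zip(proj(c,p),(x0,y0))]
    if draw:
        for h,col in ((-14,(0,0,255)),(2,(0,255,255))): cv2.polylines(d,[np.array([q(W(a,b,h)) for a,b in head])],False,col,1)
        cv2.polylines(d,[np.array([q(W(*p)) for p in [(60,-15,26),(-65,-15,26),(-65,15,26),(60,15,26),(60,-15,26)]])],False,(255,255,0),1)
    return d
o=t+[0,0,.006]; A=(c["color"],o,R[:,1],R[:,0]); B=(c0,np.array([.4792,-.256,.034]),np.array([0,1.,0]),np.array([-1.,0,0]))
cv2.imwrite("pics/p1.png",np.vstack([np.hstack([pan(*A,0,0),pan(*A,0,1)]),np.hstack([pan(*B,0,1),pan(*A,5,1)])]))
E
```

```text
(no output)
```

View pics/p1.png

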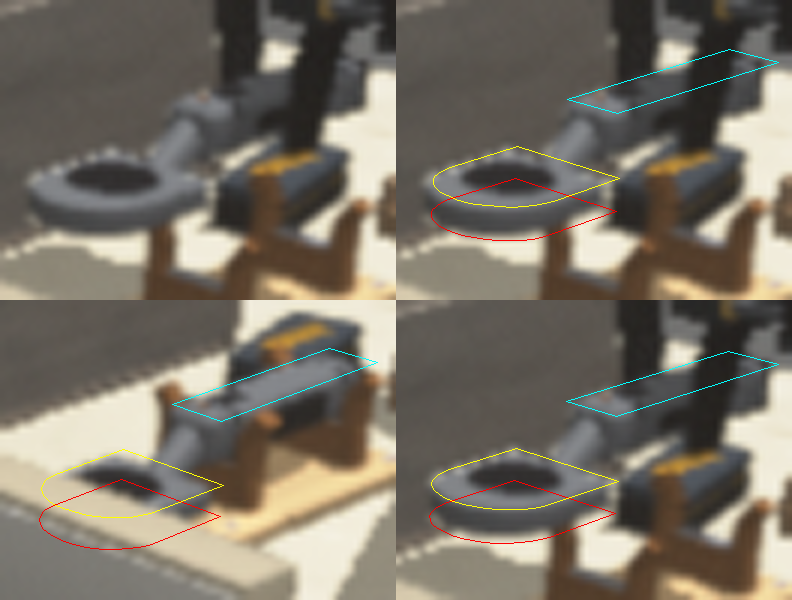

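In the scene view the held head at (115,180) matches its start relation to the model to 1–2 mm, so it hasn't slipped noticeably. It is straight above the notches, so I lower it.

```bash
python3 -m creep '[[0.4,0,5,0,0,0,0],[0,0,9,0,0,0,0],[0,0,10,0,0,0,0],[0,0,9,0,0,0,0],[0,0,8,0,0,0,0],[0,0,6,0,0,0,0],[0,0,5,0,0,0,0],[0,0,4,0,0,0,0],[0,0,4,0,0,0,0],[0,0,0,0,0,0,0]]'
```

```text
time_s: 32.4
tcp_pos: [0.4787, -0.2569, 0.0333]
ee_rot: [[-1.0, 0.008, -0.0], [0.008, 1.0, 0.0], [0.0, 0.0, -1.0]]
wrist_force: [-0.2, -0.5, -1.9]
gripper_width: 0.342
```

```bash
python3 -m creep '[[0,0,2,0,0,0,0],[0,0,2,0,0,0,0],[0,0,1.2,0,0,0,0],[0,0,0,0,0,0,0],[0,0,0,0,0,0,0],[0,0,0,0,0,0,0.5],[0,0,0,0,0,0,1],[0,0,0,0,0,0,1],[0,0,0,0,0,0,1],[0,0,0,0,0,0,1]]' && python3 -m creep '[[0,0,0,0,0,0,1],[0,0,0,0,0,0,1],[0,0,-4,0,0,0,1],[0,0,-10,0,0,0,1],[0,0,-18,0,0,0,1],[0,0,-25,0,0,0,1],[0,0,-30,0,0,0,1],[0,0,-30,0,0,0,1],[0,0,-30,0,0,0,1],[0,0,-20,0,0,0,1]]'
```

```text
time_s: 33.65
tcp_pos: [0.4789, -0.2569, 0.0284]
ee_rot: [[-1.0, 0.008, 0.0], [0.008, 1.0, -0.0], [-0.0, -0.0, -1.0]]
wrist_force: [-0.5, 0.6, 0.1]
gripper_width: 0.824
time_s: 34.9
tcp_pos: [0.4793, -0.2571, 0.1979]
ee_rot: [[-1.0, 0.008, 0.003], [0.008, 1.0, -0.001], [-0.003, -0.001, -1.0]]
wrist_force: [1.0, 0.1, -0.5]
gripper_width: 0.995
```

```bash
python3 -m creep '[[10,-25,-5,0,0,0,1],[20,-40,0,0,0,0,1],[25,-45,0,0,0,0,1],[25,-45,0,0,0,0,1],[25,-45,0,0,0,0,1],[25,-40,0,0,0,0,1],[20,-30,0,0,0,0,1],[10,-20,0,0,0,0,1],[5,-10,0,0,0,0,1],[0,0,0,0,0,0,1]]'
python3 - <<'E'
from h import *
for n in ("top","scene"):
    c=capture(n); a=cv2.imread(f"pics/{n}0.png"); b=c["color"]; cv2.imwrite(f"pics/{n}_end.png",b)
    g=lambda i:cv2.GaussianBlur(cv2.cvtColor(i,cv2.COLOR_BGR2GRAY).astype(np.float32),(0,0),.7)
    for nm,X,r in (("wand",(.4792,-.22,.04),(58,25)),("hinge",(.571,.177,.005),(20,18)),("board",(.546,.055,.018),(28,36)),("box",(.608,-.136,.042),(18,15))):
        u,v=proj(c,X).astype(int); rx,ry=r; A,B=[g(i)[max(0,v-ry):v+ry,u-rx:u+rx] for i in (a,b)]
        A,B=np.ascontiguousarray(A),np.ascontiguousarray(B)
        sh,resp=cv2.phaseCorrelate(A,B,cv2.createHanningWindow(A.shape[::-1],cv2.CV_32F)); print(n,nm,"absdiff",round(float(abs(A-B).mean()),2),int((abs(A-B)>25).sum()),"shift px",np.round(sh,2),round(resp,2))
    for k in ("wand","sensing_face","holder","steel_hinge","board"): print(k,[(np.round(r["xy"]),r["p"]) for r in find_in(n,k)[:1]])
print(sense()["tcp_pos"],sense()["time_s"])
E
```

```text
time_s: 36.15
tcp_pos: [0.3117, -0.5556, 0.2003]
ee_rot: [[-1.0, 0.008, 0.0], [0.008, 1.0, 0.0], [-0.0, 0.0, -1.0]]
wrist_force: [0.1, 0.1, 0.9]
gripper_width: 1.0
top wand absdiff 21.35 2091 shift px [ 0.04 -0.38] 0.78
top hinge absdiff 0.46 0 shift px [-0.08 -0.04] 1.0
top board absdiff 1.29 22 shift px [0.05 0.03] 0.92
top box absdiff 0.35 0 shift px [-0.07 -0.12] 0.98
wand [(array([416., 228.]), 0.68)]
sensing_face [(array([417., 225.]), 0.77)]
holder [(array([440., 232.]), 0.59)]
steel_hinge [(array([267., 191.]), 0.71)]
board [(array([320., 202.]), 0.88)]
scene wand absdiff 16.52 1159 shift px [-0.1   0.03] 0.73
scene hinge absdiff 0.09 0 shift px [ 0.03 -0.04] 1.01
scene board absdiff 0.35 0 shift px [ 0.   -0.01] 1.0
scene box absdiff 0.26 0 shift px [ 0.01 -0.05] 1.03
wand [(array([402., 152.]), 0.97)]
sensing_face [(array([402., 151.]), 0.72)]
holder [(array([417., 160.]), 0.81)]
steel_hinge [(array([273., 196.]), 0.65)]
board [(array([209., 217.]), 0.15)]
[ 0.31162074 -0.55553383  0.20039748] 36.75
```

```bash
python3 - <<'E'
import cv2,numpy as np
for n,boxes in (("top",[(376,209,412,246),(424,214,474,240)]),("scene",[(378,140,410,168),(400,132,432,160)])):
    a,b=[cv2.Canny(cv2.imread(f"pics/{n}{e}.png",0),40,120).astype(np.float32) for e in ("0","_end")]
    A0,B0=[cv2.imread(f"pics/{n}{e}.png",0) for e in ("0","_end")]
    for x0,y0,x1,y1 in boxes:
        t=A0[y0:y1,x0:x1]; r=cv2.matchTemplate(B0[y0-8:y1+8,x0-8:x1+8],t,cv2.TM_CCOEFF_NORMED); m=cv2.minMaxLoc(r); print(n,"gray shift",np.array(m[3])-8,round(m[1],3),"at0",round(float(r[8,8]),3))
E
python3 -c "
from station import finish_job; print(finish_job())"
```

```text
top gray shift [ 0 -1] 0.966 at0 0.938
top gray shift [0 0] 0.756 at0 0.756
scene gray shift [0 0] 0.966 at0 0.966
scene gray shift [0 0] 0.916 at0 0.916
the job is handed in; nothing more can be done
None
```

The detector check is done and handed in at about 37 s of the 69 s allowed.

- **Grip:** I took the wand out of its holder by the grip. The jaws stayed at 29.5–30 mm throughout, against 34 mm over an unpressed switch, so the switch stayed squeezed.
- **Hinge:** I held the head level and still about 2.2 cm above the hinge. After a small centring correction I held it there again for over 2 s.
- **Board:** I swept the head along the board's middle at about 3.3 cm/s. The sweep ran from 8 mm before the near end to just past the far end, about 1.5 cm above the board. That is about 4 mm higher off the table than over the hinge, to keep clearance over both.
- **Return:** I lowered the wand back into its holder, let go and moved the arm clear.

**Last checks:**
- Compared with the first pictures, hinge, board and screw box show no movement (0.1 px or less).
- The wand is back to within about 1 px (about 2 mm). The grip comparison in the top view was weak (0.76) and only partly confirms this.
- I did not compare the other bystanders with their start positions.
- No contact forces showed; the wrist read under 4 N throughout.

**Disagreements:**
- While carried, the cameras placed the head 4–8 mm further forward and 2–3 mm higher than the arm's own position did. I aimed between the two, so the head may be a few mm off the hinge's exact middle.
- The last "board" detection in the scene view was a low-confidence false hit (0.15) near the tape roll.

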